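# Steady the rocking dish drainer

## Robot

A 6-joint arm with a two-finger parallel gripper is mounted at the origin on the work surface. World frame = base frame: x ahead of the robot, y to its left, z up, the work surface at z = 0. Lengths are in m, angles in rad, forces in N, time in s.
With the tool pointing down it reaches from about 0.3 to 0.85 m from the base axis. Payload 4.2 kg.
Tool frame: the origin (TCP) lies at the very end of the fingers, on their centre line; the grasp point (between the pads) lies 19 mm behind it (ctrl.pinch_z is the distance from the TCP to the grasp point, in m); z points along the fingers, y is the direction in which the jaws open and shut (so a half turn about z gives the same grasp; the last joint's range is limited). The gripper opens to 91 mm and grips with 3 to 60 N. Pads are 32 mm wide; open, the fingers measure 118 mm over their backs; the gripper's body (76 mm by 178 mm) begins 60 mm behind the grasp point.
Start: joints at [1.274, 0.32, 1.565, -0, 1.257, -0.02], TCP at [0.157, 0.553, 0.214] pointing down, gripper open.
Joint ranges: [-3.11, 3.11], [-0.84, 2.01], [0.21, 2.61], [-1.34, 4.49], [0.05, 2.63], [-2.56, 2.56]. Speed limits (rad/s): [2.57, 2.57, 3.14, 3.14, 3.14, 3.14].

## Interface

Orientations are given as a unit quaternion [x, y, z, w].
In Python, from bench import ctrl gives the robot as it stands.
- The arm moves only by the shell command python3 -m inch 'ROWS' [FORCE]. ROWS is JSON, a list of rows, each a list of 7 numbers: the shift along the tool's x, y, z in m, then the turn, a rotation vector about the tool's x, y, z in degrees, then the closure, from 0 (fully open) to 1 (shut). A call has 1 to 5 rows; each row shifts and turns the commanded pose from where the row before left it, along the tool's axes as they then stand; what a row does not reach is not made up. A row lasts 1/12 s, in which the tool goes at most 41.7 mm and 7.16 degrees, less where a joint would pass 70% of its speed; a pose out of reach is approached as far as the arm can. A call with a gripper value outside its range is refused whole. The fingers move at their own pace and stop on an object; FORCE is the grip in N (left out, the last holds). Time passes only in rows, so rows that do not move let the fingers close. It gives the time, the measured TCP pose, the force and the opening at its end, in the units of the state.
- ctrl.get_obs(): the state, without advancing time (a new reading comes with each control period).
- ctrl.capture(name): name is "scene" or "top"; returns the picture (420x560x3 uint8, red, green, blue); there is no depth.
- ctrl.get_calibration(name): a dict with "K" (3x3 intrinsics, pixels), "dist_coeffs" ([k1, k2, p1, p2, k3] as OpenCV has them; the pictures are not rectified), "rvec" (rotation vector, rad) and "tvec" (3), from world to camera coordinates, as OpenCV has them. Camera axes: x right, y down, z forward; pixel columns grow to the right and rows downward; lengths in m; the calibration is good to about 2 mm. A picture is of the moment at which its call begins. get_calibration takes no time and is no camera call.
- ctrl.job_done(): hands the job in, once; it reports no verdict.
Trained networks look in the newest picture that a camera, given by its name, has taken for a name from the list of things; names that differ only in an ending like _2 or _b are one class to them, and where a whole thing is asked for, a point or a joint stands for the part that bears it (a point fixed in the world has none). Each returns a list of dicts, best first, with "p" (0 to 1); they miss things now and then, are a little off and sometimes report something else, mostly with a low value. They report only what shows in the picture. A call takes as long as a camera call.
- ctrl.boxes_of(camera, name): "centre" ([column, row] in pixels, amid what is visible of it).
- ctrl.cut_out(camera, name): "mask" (420x560 bool, what is visible of it) and "centre" ([column, row] in pixels, amid what is visible of it).
The state is a dict: "time_s": time; "joint_positions": joint angles; "qvel": joint speeds; "joint_efforts": joint torques, N m; "tcp_pos": TCP position; "orientation": TCP orientation; "wrist_force": force on the tool from outside, world axes, zero at the start; "moment": the same for the moment, N m; "width": opening from 0.0 (shut) to 1.0 (fully open).
Only numpy, scipy, OpenCV 4.12 (cv2) and the standard library are available. Lean on these libraries where they do the work, as an engineer would, in place of code of your own. Each camera call takes 0.05 s, during which the arm holds its last target.

## Task

The dish drainer rocks on its packers. Press down on its corners with a fingertip until you find the one that gives, then press the fold-down levelling tab at that corner flat so that the drainer stands steady and level. Leave the other three tabs raised, do not lift or shove the drainer, and leave the drip tray and the other things alone.

Things in the scene. Friction and masses are not known exactly. Their poses are not given: they have to be found in the camera images.
- drainer: Grey plastic dish drainer, 300 by 200 mm, rim 56 mm above its feet, loose (about 1.2 kg) on four low wooden packers. Origin: its centre, in the plane under its feet, 13 mm above the shelf; x across its width (away from the robot at yaw 0), y along its length, z up. It stands level on three broad feet; under the fourth is a hidden 5 mm gap, at a different corner each run
- tray_lip (a point): Middle of the pull lip of the grey drip tray, which stands half pulled out of the drainer's long side towards the robot; leave it as it is
- corner_near_left (a point): Centre of the flat 44 by 44 mm top of the drainer's near left corner (seen from the robot, left is +y), 56 mm above the feet: press here to feel whether it rocks. The rocking corner gives about 4 mm under 2 to 5 N, then stops, and comes back up when let go; a firm one does not give
- hinge_near_left (a point): Middle of the hinge axis of the near left levelling tab, 19 mm above the foot plane, 10 mm outside the drainer's short end wall. The tab, a grey plate 36 mm wide, 56 mm long, its upper face 5 mm above the axis, slopes up and outward from here along the drainer's y (raised end 40 mm out); pressed down, it swings to lie level and drives a toe 5 mm below this foot
- tab_near_left (a joint): Angle of the near left levelling tab: 0 = raised, sloping up 45 degrees; 0.785 = pressed flat (its stop). It turns stiffly (about 1 N at 24 mm from the hinge) and stays where it is left; at a firm corner it soon resists, as it would have to lift the drainer
- corner_near_right (a point): Centre of the flat 44 by 44 mm top of the drainer's near right corner (seen from the robot, left is +y), 56 mm above the feet: press here to feel whether it rocks. The rocking corner gives about 4 mm under 2 to 5 N, then stops, and comes back up when let go; a firm one does not give
- hinge_near_right (a point): Middle of the hinge axis of the near right levelling tab, 19 mm above the foot plane, 10 mm outside the drainer's short end wall. The tab, a grey plate 36 mm wide, 56 mm long, its upper face 5 mm above the axis, slopes up and outward from here along the drainer's y (raised end 40 mm out); pressed down, it swings to lie level and drives a toe 5 mm below this foot
- tab_near_right (a joint): Angle of the near right levelling tab: 0 = raised, sloping up 45 degrees; 0.785 = pressed flat (its stop). It turns stiffly (about 1 N at 24 mm from the hinge) and stays where it is left; at a firm corner it soon resists, as it would have to lift the drainer
- corner_far_left (a point): Centre of the flat 44 by 44 mm top of the drainer's far left corner (seen from the robot, left is +y), 56 mm above the feet: press here to feel whether it rocks. The rocking corner gives about 4 mm under 2 to 5 N, then stops, and comes back up when let go; a firm one does not give
- hinge_far_left (a point): Middle of the hinge axis of the far left levelling tab, 19 mm above the foot plane, 10 mm outside the drainer's short end wall. The tab, a grey plate 36 mm wide, 56 mm long, its upper face 5 mm above the axis, slopes up and outward from here along the drainer's y (raised end 40 mm out); pressed down, it swings to lie level and drives a toe 5 mm below this foot
- tab_far_left (a joint): Angle of the far left levelling tab: 0 = raised, sloping up 45 degrees; 0.785 = pressed flat (its stop). It turns stiffly (about 1 N at 24 mm from the hinge) and stays where it is left; at a firm corner it soon resists, as it would have to lift the drainer
- corner_far_right (a point): Centre of the flat 44 by 44 mm top of the drainer's far right corner (seen from the robot, left is +y), 56 mm above the feet: press here to feel whether it rocks. The rocking corner gives about 4 mm under 2 to 5 N, then stops, and comes back up when let go; a firm one does not give
- hinge_far_right (a point): Middle of the hinge axis of the far right levelling tab, 19 mm above the foot plane, 10 mm outside the drainer's short end wall. The tab, a grey plate 36 mm wide, 56 mm long, its upper face 5 mm above the axis, slopes up and outward from here along the drainer's y (raised end 40 mm out); pressed down, it swings to lie level and drives a toe 5 mm below this foot
- tab_far_right (a joint): Angle of the far right levelling tab: 0 = raised, sloping up 45 degrees; 0.785 = pressed flat (its stop). It turns stiffly (about 1 N at 24 mm from the hinge) and stays where it is left; at a firm corner it soon resists, as it would have to lift the drainer
- mug: White ceramic mug, 80 mm across, 92 mm tall, beside the drainer; origin under its centre. A bystander, to be left alone
- jar: Upturned glass jar standing on its closed lid, 82 mm across, 124 mm tall; origin under its centre. A bystander, to be left alone
- tumbler: Red plastic tumbler, 68 mm across, 95 mm tall, standing in the middle of the drainer on its grid, which is 31 mm above the foot plane; origin under its centre. A bystander, to be left alone
- saucer: Small white ceramic dish, 84 mm across, 22 mm tall, at the drainer's right end between the two tabs; origin under its centre. A bystander, to be left alone
- spoon_a: Steel spoon, 140 mm, lying lengthwise off the drainer's left end between the two tabs; origin at its middle. A bystander, to be left alone
- spoon_b: Steel spoon, 140 mm, lying behind the drainer; origin at its middle. A bystander, to be left alone
- dish_brush: Wooden dish brush, 200 mm, lying behind the drainer; origin at its middle. A bystander, to be left alone

How it is judged:
By the outcome, as a careful person would: the job done as asked, in the order asked, and still so for the second after the job is handed in, with the robot touching nothing.
It also fails if it takes over 58 s, if anything falls off the work surface, if the arm or the gripper's body presses on something with over 40 N, if the wrist force passes 120 N, or if a joint passes its speed limit or range.

## Working session

There is one attempt and no reset: what is moved stays moved. The work goes in short steps, Python scripts to look and compute and a shell command to move; the robot and the scene stay as the last step left them, time stands still between calls to the robot, and variables do not carry over. Pictures are saved under pics/ and viewed, and the job is handed in when it is done.

```bash
ls; mkdir -p pics; python3 - <<'E'
from bench import ctrl
import cv2
for n in("scene","top"):
    im=ctrl.capture(n); cv2.imwrite(f"pics/{n}0.png",im[:,:,::-1])
    c=ctrl.get_calibration(n); print(n,c)
o=ctrl.get_obs(); print(o)
for t in ["corner_near_left","corner_near_right","corner_far_left","corner_far_right","hinge_near_left","hinge_near_right","hinge_far_left","hinge_far_right"]:
    print(t,[(x["p"],x["centre"]) for x in ctrl.boxes_of("top",t)][:2],[(x["p"],x["centre"]) for x in ctrl.boxes_of("scene",t)][:2])
E
```

```text
pics
scene {'K': array([[401.02496216,   0.        , 286.93437291],
       [  0.        , 401.02496216, 209.00026292],
       [  0.        ,   0.        ,   1.        ]]), 'dist_coeffs': array([0.02779271, 0.        , 0.        , 0.        , 0.        ]), 'rvec': array([ 1.09420629,  2.58802312, -0.75537107]), 'tvec': array([ 0.36389543, -0.33533002,  1.24960801])}
top {'K': array([[386.49622867,   0.        , 277.38685921],
       [  0.        , 386.49622867, 212.04157776],
       [  0.        ,   0.        ,   1.        ]]), 'dist_coeffs': array([-0.09942041,  0.        ,  0.        ,  0.        ,  0.        ]), 'rvec': array([ 2.11000437, -2.15142456,  0.14029126]), 'tvec': array([0.05894109, 0.59680056, 1.08751874])}
{'time_s': 0.1, 'joint_positions': array([ 1.27401597e+00,  3.20246617e-01,  1.56549962e+00,  1.06111808e-05,
        1.25741751e+00, -1.99936200e-02]), 'qvel': array([-0.00033749, -0.00083463, -0.00300272,  0.00044516,  0.00044661,
       -0.00026128]), 'joint_efforts': array([ 2.84924845e-04, -4.13330197e+01, -2.32514387e+01,  7.29529560e-02,
        4.22882347e-02
[... 317 characters left out ...]

corner_near_left [(0.58, [280.7, 246.9]), (0.29, [403.9, 220.5])] [(0.93, [308.5, 204.3])]
corner_near_right [(0.78, [281.6, 246.0])] [(0.66, [305.6, 206.5])]
corner_far_left [(0.81, [281.5, 244.0])] [(0.89, [310.1, 206.7]), (0.63, [216.7, 182.6])]
corner_far_right [(0.74, [282.0, 245.5])] [(0.65, [307.7, 207.2])]
hinge_near_left [(0.84, [286.8, 247.8]), (0.58, [218.6, 180.6])] [(0.67, [439.5, 294.4]), (0.61, [309.3, 205.3])]
hinge_near_right [(0.64, [279.8, 248.1]), (0.61, [149.7, 253.7])] [(0.28, [307.7, 204.8])]
hinge_far_left [(0.82, [283.0, 245.4]), (0.69, [355.6, 223.1])] [(0.74, [305.0, 207.8]), (0.21, [257.9, 146.8])]
hinge_far_right [(0.83, [282.4, 243.9])] [(0.71, [308.0, 205.8])]
```

View pics/top0.png

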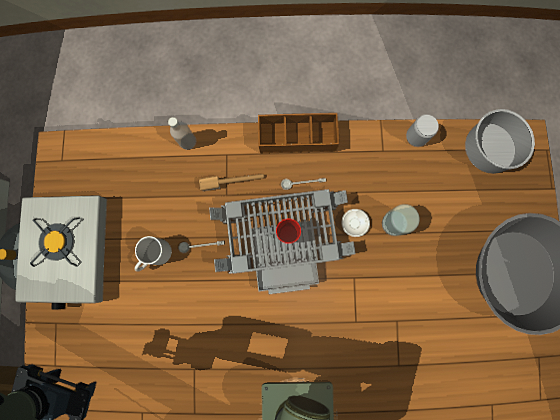

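View pics/scene0.png

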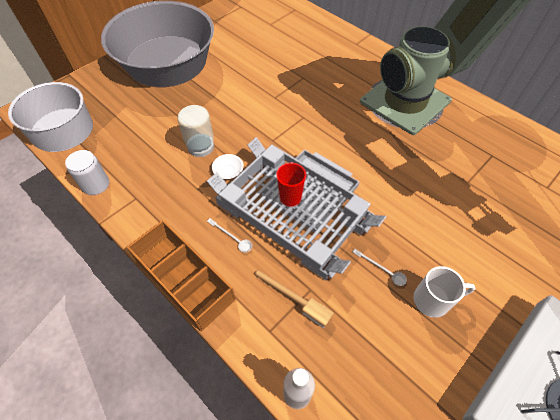

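The top view shows the drainer amid (283,230), its four corner plates at about (236,211), (323,199), (240,264), (330,251), tabs just outside these. I'll enlarge it.

```bash
python3 - <<'E'
import cv2
a=cv2.imread("pics/top0.png")[175:300,200:370]; cv2.imwrite("pics/topz.png",cv2.resize(a,None,fx=4.6,fy=4.6,interpolation=cv2.INTER_CUBIC))
a=cv2.imread("pics/scene0.png")[130:285,205:395]; cv2.imwrite("pics/scenez.png",cv2.resize(a,None,fx=3.8,fy=3.8,interpolation=cv2.INTER_CUBIC))
E
```

```text
(no output)
```

View pics/topz.png

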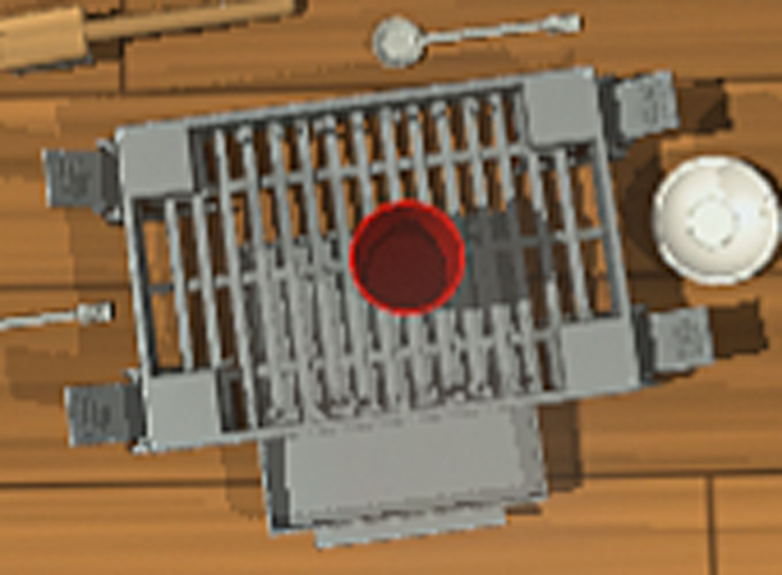

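View pics/scenez.png

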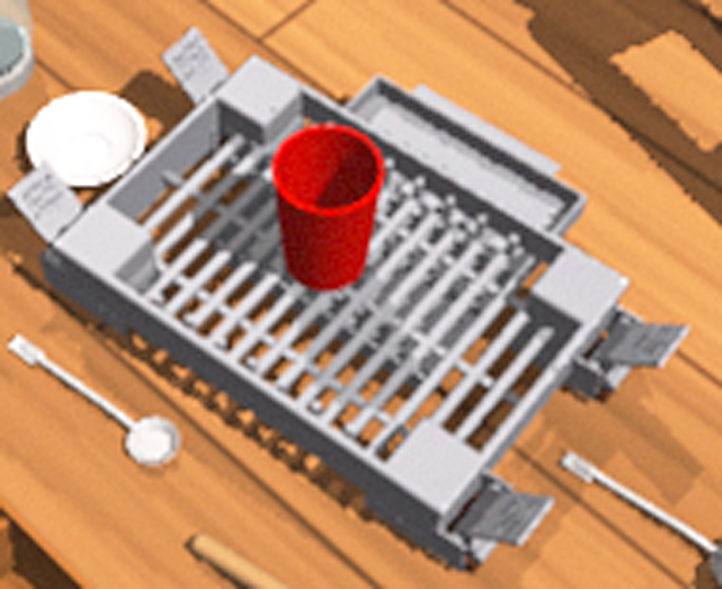

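```bash
cat > h.py <<'E'
import numpy as np, cv2
from bench import ctrl
from scipy.spatial.transform import Rotation as R
def proj(n,P):
    c=ctrl.get_calibration(n)
    return cv2.projectPoints(np.asarray(P,float).reshape(-1,3),c["rvec"],c["tvec"],c["K"],c["dist_coeffs"])[0][:,0]
def W(p,P):
    P=np.asarray(P,float); x,y,a=p; c,s=np.cos(a),np.sin(a)
    return np.c_[x+c*P[:,0]-s*P[:,1], y+s*P[:,0]+c*P[:,1], P[:,2]+0.013]
def st():
    o=ctrl.get_obs(); print(o["time_s"],o["tcp_pos"].round(4),o["orientation"].round(4),o["wrist_force"].round(2),o["width"])
E
python3 - <<'E'
from h import *
from scipy.optimize import least_squares
top=np.array([[184,410],[600,355],[156,162],[564,108]])/4.6+[200,175]
sc=np.array([[580,285],[259,86],[434,467],[105,240]])/3.8+[205,130]
C=[[-.078,.128,.056],[-.078,-.128,.056],[.078,.128,.056],[.078,-.128,.056]]
for use in("t","s","ts"):
    def f(p):
        w=W(p,C); r=[]
        if "t" in use:r.append(proj("top",w)-top)
        if "s" in use:r.append(proj("scene",w)-sc)
        return np.concatenate(r).ravel()
    s=least_squares(f,[.5,0,.1]); print(use,s.x,s.fun.round(1))
p=s.x; np.save("pose.npy",p)
print("corners",W(p,C).round(4).tolist())
H=[[a*.078,b*.160,.019] for a,b in((-1,1),(-1,-1),(1,1),(1,-1))]
E=[[a*.078,b*.2,.062] for a,b in((-1,1),(-1,-1),(1,1),(1,-1))]
print("hinge",W(p,H).round(4).tolist())
for n in("top","scene"):
    im=cv2.imread(f"pics/{n}0.png"); 
    out=[[a*.1,b*.15,.056] for a,b in((-1,1),(-1,-1),(1,1),(1,-1))]
    k=4.0;o=np.array([195,170] if n=="top" else [205,130]); im=cv2.resize(im[o[1]:o[1]+145,o[0]:o[0]+195],None,fx=k,fy=k)
    for pts,col in((C,(0,0,255)),(H,(0,255,0)),(E,(255,0,0)),(out,(0,255,255))):
        for q in proj(n,W(p,pts)): cv2.circle(im,tuple(int(v) for v in (q-o)*k),3,col,-1)
    cv2.imwrite(f"pics/{n}_fit.png",im)
for t in["tumbler","saucer","mug","jar","spoon_a"]:
    print(t,[(x["p"],x["centre"]) for x in ctrl.boxes_of("top",t)][:2])
E
```

```text
t [0.53929709 0.03551678 0.11107605] [ 0.4 -0.1 -0.3  0.1  0.4 -0.1 -0.5  0.1]
s [0.54147642 0.04070273 0.10664198] [-0.4  0.4  0.2  1.5  0.  -1.2  0.2 -0.3]
ts [0.54025705 0.03829925 0.10838969] [-0.6 -0.5 -1.4 -0.1 -0.5 -0.5 -1.4 -0.1 -0.9 -0.6 -0.2  0.8 -0.3 -2.2
 -0.1 -1.1]
corners [[0.4489, 0.1571, 0.069], [0.4766, -0.0974, 0.069], [0.604, 0.174, 0.069], [0.6316, -0.0805, 0.069]]
hinge [[0.4454, 0.1889, 0.032], [0.48, -0.1292, 0.032], [0.6005, 0.2058, 0.032], [0.6351, -0.1123, 0.032]]
tumbler [(0.63, [285.3, 232.3]), (0.6, [282.3, 246.3])]
saucer [(0.9, [356.4, 222.5])]
mug [(0.78, [150.9, 253.0]), (0.3, [345.4, 247.4])]
jar [(0.73, [400.6, 220.4]), (0.2, [281.9, 243.7])]
spoon_a [(0.74, [221.8, 261.8]), (0.56, [186.2, 249.5])]
```

View pics/top_fit.png

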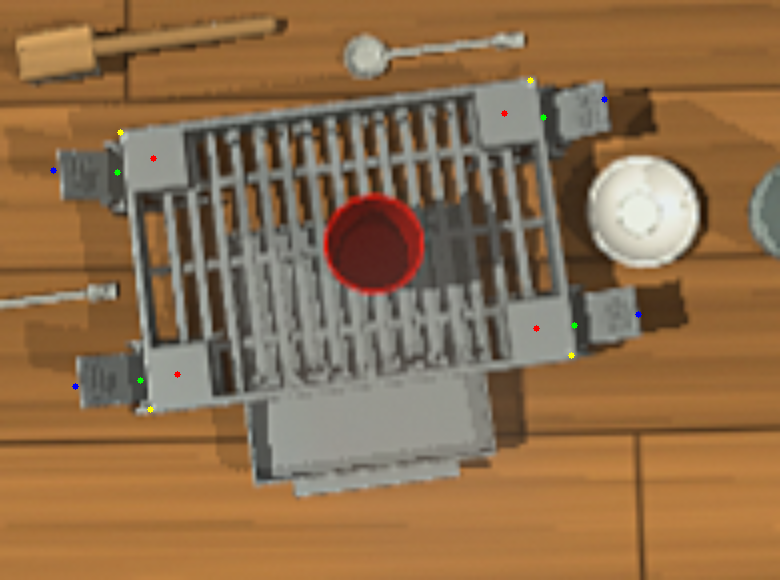

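View pics/scene_fit.png

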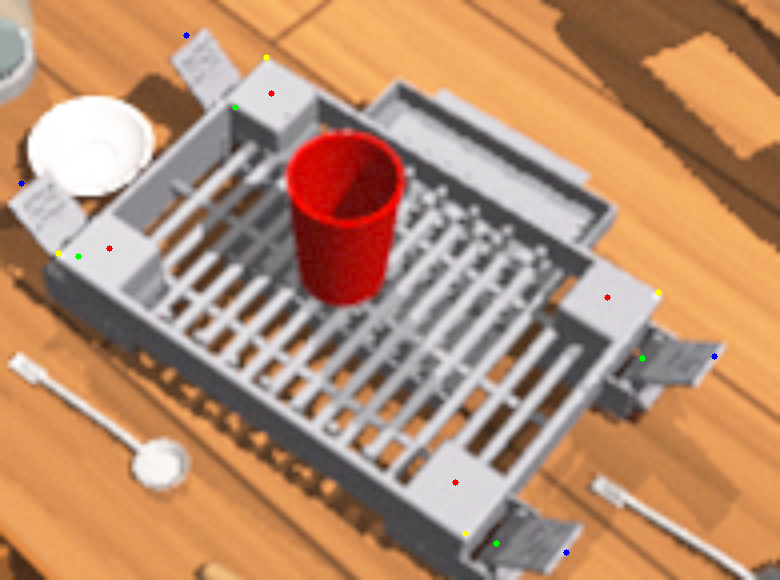

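Fit agrees within about 2–3 mm. Now work out the moves.

```bash
cat >> h.py <<'E'
def plan(x,y,z,a=None):
    "tool shift from measured pose to world target; a = world yaw of tool-y relative to world y (deg)"
    o=ctrl.get_obs(); Rm=R.from_quat(o["orientation"]); d=np.array([x,y,z])-o["tcp_pos"]
    ty=Rm.as_matrix()[:,1]; yaw=np.degrees(np.arctan2(-ty[0],ty[1]))
    print("at",o["tcp_pos"].round(4),"yaw",yaw.round(2),"tool z",Rm.as_matrix()[:,2].round(4))
    print("shift mm",(Rm.inv().apply(d)*1000).round(1))
    if a is not None: print("turn tool z deg",-(a-yaw)); Rn=R.from_euler('z',a,degrees=True)*R.from_matrix(np.diag([-1,1,-1.])); print("shift mm after turn",(Rn.inv().apply(d)*1000).round(1))
E
python3 -c "
from h import *
plan(.449,.157,.2,6.2)"
python3 -m inch '[[0,0,0,0,0,-5.5,1],[0,0,0,0,0,-5.5,1],[0,0,0,0,0,-5.5,1],[0,0,0,0,0,-5.5,1]]' 15
```

```text
at [0.1571 0.5531 0.214 ] yaw -15.86 tool z [ 0.e+00  1.e-04 -1.e+00]
shift mm [-389.  -301.3   13.9]
turn tool z deg -22.059903413748902
shift mm after turn [-247.4 -425.3   14. ]
time_s: 1.48
tcp_pos: [0.1571, 0.5531, 0.214]
orientation: [-0.056, 0.998, 0.0, 0.0]
wrist_force: [-0.5, -1.0, 0.0]
width: 0.735
```

```bash
python3 -m inch '[[-0.0165,-0.0284,0,0,0,0,1],[-0.0165,-0.0284,0,0,0,0,1],[-0.0165,-0.0284,0,0,0,0,1],[-0.0165,-0.0284,0,0,0,0,1],[-0.0165,-0.0284,0,0,0,0,1]]'
python3 -m inch '[[-0.0165,-0.0284,0,0,0,0,1],[-0.0165,-0.0284,0,0,0,0,1],[-0.0165,-0.0284,0,0,0,0,1],[-0.0165,-0.0284,0,0,0,0,1],[-0.0165,-0.0284,0,0,0,0,1]]'
python3 -m inch '[[-0.0165,-0.0284,0,0,0,0,1],[-0.0165,-0.0284,0,0,0,0,1],[-0.0165,-0.0284,0,0,0,0,1],[-0.0165,-0.0284,0,0,0,0,1],[-0.0165,-0.0284,0,0,0,0,1]]'
python3 -c "
from h import *
plan(.449,.157,.08,6.2)"
```

```text
time_s: 1.9
tcp_pos: [0.255, 0.4195, 0.214]
orientation: [-0.054, 0.999, 0.0, 0.0]
wrist_force: [-0.1, 0.2, -0.2]
width: 0.372
time_s: 2.32
tcp_pos: [0.3522, 0.2871, 0.2142]
orientation: [-0.054, 0.999, 0.0, 0.0]
wrist_force: [0.1, 0.8, -0.7]
width: 0.014
time_s: 2.73
tcp_pos: [0.4496, 0.1546, 0.2142]
orientation: [-0.053, 0.999, 0.0, 0.0]
wrist_force: [0.4, 0.4, -0.3]
width: 0.008
at [0.4496 0.1546 0.2142] yaw 6.13 tool z [ 6.e-04  4.e-04 -1.e+00]
shift mm [  0.4   2.4 134.2]
turn tool z deg -0.06655963509081886
shift mm after turn [  0.3   2.5 134.2]
```

```bash
python3 -m inch '[[0,0.0024,0.03,0,0,0,1],[0,0,0.03,0,0,0,1],[0,0,0.03,0,0,0,1],[0,0,0.028,0,0,0,1],[0,0,0.016,0,0,0,1]]'
python3 -m inch '[[0,0,0.002,0,0,0,1],[0,0,0.002,0,0,0,1],[0,0,0.002,0,0,0,1],[0,0,0,0,0,0,1]]'
```

```text
time_s: 3.15
tcp_pos: [0.447, 0.1577, 0.0773]
orientation: [-0.053, 0.999, -0.0, -0.002]
wrist_force: [-0.7, 0.3, -0.0]
width: 0.002
time_s: 3.48
tcp_pos: [0.4494, 0.1588, 0.0749]
orientation: [-0.054, 0.999, 0.0, 0.001]
wrist_force: [0.6, 1.0, -1.0]
width: 0.004
```

```bash
python3 -m inch '[[0,0,0.002,0,0,0,1],[0,0,0.001,0,0,0,1],[0,0,0,0,0,0,1]]'
python3 -m inch '[[0,0,0.0015,0,0,0,1],[0,0,0,0,0,0,1]]'
```

```text
time_s: 3.73
tcp_pos: [0.4487, 0.1585, 0.0713]
orientation: [-0.054, 0.999, 0.0, 0.0]
wrist_force: [0.7, -0.5, -0.1]
width: 0.004
time_s: 3.9
tcp_pos: [0.4485, 0.1584, 0.0695]
orientation: [-0.054, 0.999, 0.0, 0.0]
wrist_force: [0.3, 0.4, 0.2]
width: 0.002
```

```bash
python3 -m inch '[[0,0,0.0015,0,0,0,1],[0,0,0,0,0,0,1]]'
```

```text
time_s: 4.07
tcp_pos: [0.4483, 0.1586, 0.068]
orientation: [-0.053, 0.999, 0.0, -0.0]
wrist_force: [-2.2, 0.4, 3.2]
width: 0.007
```

```bash
python3 -m inch '[[0,0,0.001,0,0,0,1],[0,0,0,0,0,0,1]]'
```

```text
time_s: 4.23
tcp_pos: [0.4482, 0.1586, 0.067]
orientation: [-0.053, 0.999, 0.0, -0.0]
wrist_force: [-1.8, 0.8, 4.2]
width: 0.008
```

```bash
python3 -m inch '[[0,0,0.001,0,0,0,1],[0,0,0,0,0,0,1]]'
```

```text
time_s: 4.4
tcp_pos: [0.4483, 0.1585, 0.0659]
orientation: [-0.053, 0.999, 0.0, -0.0]
wrist_force: [-2.7, 2.1, 4.1]
width: 0.008
```

```bash
python3 -m inch '[[0,0,0.001,0,0,0,1],[0,0,0,0,0,0,1]]'
```

```text
time_s: 4.57
tcp_pos: [0.4483, 0.1586, 0.0652]
orientation: [-0.054, 0.999, 0.0, -0.0]
wrist_force: [-3.5, 2.2, 5.8]
width: 0.0
```

```bash
python3 -m inch '[[0,0,0.001,0,0,0,1],[0,0,0,0,0,0,1]]'
```

```text
time_s: 4.73
tcp_pos: [0.4483, 0.1586, 0.065]
orientation: [-0.053, 0.999, 0.0, -0.0]
wrist_force: [-5.9, 1.1, 13.2]
width: 0.004
```

Near left gave about 3.7 mm at 3–4 N and then stopped at 13 N, so this is the rocking corner. Let go, check it comes back up, and go to its tab.

```bash
python3 -m inch '[[0,0,-0.002,0,0,0,1],[0,0,-0.002,0,0,0,1],[0,0,-0.002,0,0,0,1],[0,0,-0.004,0,0,0,1],[0,0,-0.01,0,0,0,1]]'
python3 -m inch '[[0,0,-0.02,0,0,0,1],[0,0,-0.02,0,0,0,1],[0,0,0,0,0,0,1]]'
python3 -c "
from h import *
p=np.load('pose.npy')
w=W(p,[[-.077,.191,.024]])[0];print(w)
plan(w[0],w[1],.1,6.2)
for n in ('top','scene'):
    cv2.imwrite(f'pics/{n}1.png',ctrl.capture(n)[:,:,::-1])
a=cv2.imread('pics/scene1.png')[110:300,195:425]; cv2.imwrite('pics/s1z.png',cv2.resize(a,None,fx=3.1,fy=3.1,interpolation=cv2.INTER_CUBIC))"
```

```text
time_s: 5.15
tcp_pos: [0.4476, 0.158, 0.083]
orientation: [-0.054, 0.999, -0.0, -0.001]
wrist_force: [0.8, -0.8, 0.2]
width: 0.009
time_s: 5.4
tcp_pos: [0.4509, 0.1591, 0.127]
orientation: [-0.054, 0.999, 0.001, 0.003]
wrist_force: [0.5, -0.1, 0.2]
width: 0.007
[0.443047   0.21984871 0.037     ]
at [0.4509 0.1591 0.127 ] yaw 6.14 tool z [ 0.0064  0.0021 -1.    ]
shift mm [ 1.5 61.2 27.1]
turn tool z deg -0.06297910469125867
shift mm after turn [ 1.2 61.2 27. ]
```

View pics/s1z.png

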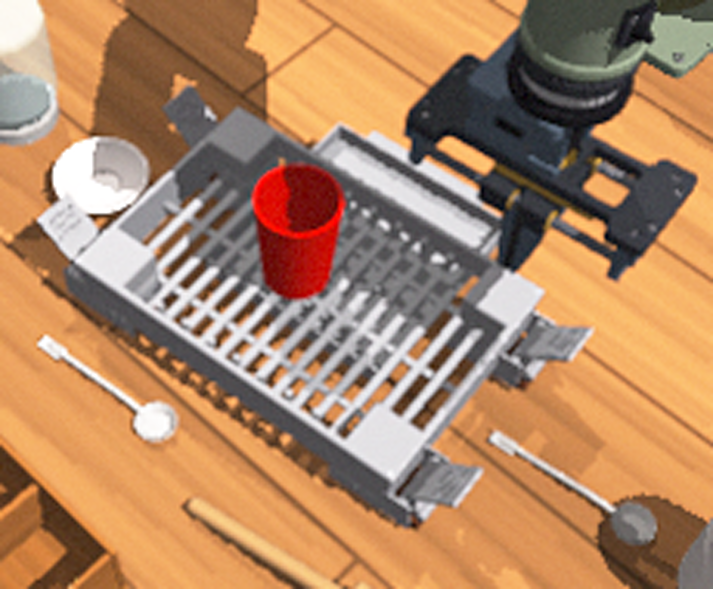

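The drainer stands as before, with all tabs raised; the finger tip at (512,262) hangs over the near left corner at (505,297).

```bash
python3 -m inch '[[0,0.02,0,0,0,0,1],[0,0.02,0,0,0,0,1],[0,0.02,0,0,0,0,1],[0,0,0,0,0,0,1],[0,0,0,0,0,0,1]]'
python3 -c "
from h import *
plan(.443,.2198,.085,6.2)"
```

```text
time_s: 5.92
tcp_pos: [0.4412, 0.2182, 0.1226]
orientation: [-0.055, 0.999, -0.001, -0.001]
wrist_force: [0.3, 0.3, 0.0]
width: 0.006
at [0.4412 0.2182 0.1226] yaw 6.25 tool z [-0.0024 -0.0014 -1.    ]
shift mm [-2.   1.5 37.6]
turn tool z deg 0.052637393719537684
shift mm after turn [-1.9  1.4 37.6]
```

```bash
python3 -m inch '[[-0.001,0.0015,0.015,0,0,0,1],[0,0,0.015,0,0,0,1],[0,0,0.006,0,0,0,1],[0,0,0,0,0,0,1]]'
python3 -m inch '[[0,0,0.003,0,0,0,1],[0,0,0.003,0,0,0,1],[0,0,0.003,0,0,0,1],[0,0,0.003,0,0,0,1]]'
```

```text
time_s: 6.25
tcp_pos: [0.4415, 0.2182, 0.0861]
orientation: [-0.053, 0.999, -0.001, -0.002]
wrist_force: [-0.4, -0.4, -0.2]
width: 0.006
time_s: 6.58
tcp_pos: [0.4432, 0.2197, 0.0761]
orientation: [-0.053, 0.999, 0.0, 0.0]
wrist_force: [0.2, 0.2, -0.3]
width: 0.002
```

```bash
python3 -m inch '[[0,0,0.003,0,0,0,1],[0,0,0.003,0,0,0,1],[0,0,0,0,0,0,1]]'
```

```text
time_s: 6.83
tcp_pos: [0.4427, 0.2196, 0.0695]
orientation: [-0.054, 0.999, -0.0, -0.0]
wrist_force: [-0.4, -0.2, -0.2]
width: 0.005
```

```bash
python3 -m inch '[[0,0,0.003,0,0,0,1],[0,0,0.003,0,0,0,1],[0,0,0.003,0,0,0,1],[0,0,0.003,0,0,0,1],[0,0,0,0,0,0,1]]'
python3 -c "
from h import *
cv2.imwrite('pics/scene2.png',ctrl.capture('scene')[:,:,::-1])
a=cv2.imread('pics/scene2.png')[110:300,195:425]; cv2.imwrite('pics/s2z.png',cv2.resize(a,None,fx=3.1,fy=3.1,interpolation=cv2.INTER_CUBIC))"
```

```text
time_s: 7.25
tcp_pos: [0.4426, 0.2195, 0.0573]
orientation: [-0.054, 0.999, -0.0, -0.001]
wrist_force: [-0.6, -0.8, 0.5]
width: 0.004
```

View pics/s2z.png

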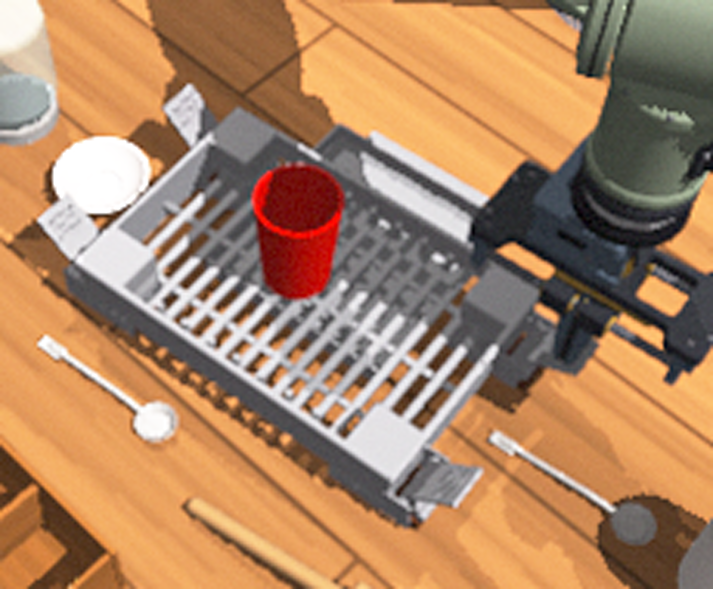

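The fingertip at about (570,360) sits on the near left tab, which is turning down; the drainer has not moved. I keep pressing.

```bash
python3 -m inch '[[0,0,0.003,0,0,0,1],[0,0,0.003,0,0,0,1],[0,0,0.003,0,0,0,1],[0,0,0,0,0,0,1]]'
```

```text
time_s: 7.63
tcp_pos: [0.4426, 0.2195, 0.0483]
orientation: [-0.054, 0.999, -0.0, -0.0]
wrist_force: [-0.2, 0.3, -0.7]
width: 0.009
```

```bash
python3 -m inch '[[0,0,0.002,0,0,0,1],[0,0,0.002,0,0,0,1],[0,0,0.002,0,0,0,1],[0,0,0,0,0,0,1]]'
```

```text
time_s: 7.97
tcp_pos: [0.4428, 0.2196, 0.0426]
orientation: [-0.054, 0.999, -0.0, -0.0]
wrist_force: [-0.2, -0.4, 0.4]
width: 0.001
```

```bash
python3 -m inch '[[0,0,0.002,0,0,0,1],[0,0,0.001,0,0,0,1],[0,0,0,0,0,0,1]]'
```

```text
time_s: 8.22
tcp_pos: [0.4429, 0.2197, 0.0397]
orientation: [-0.054, 0.999, -0.0, -0.0]
wrist_force: [0.4, 0.2, -0.3]
width: 0.004
```

```bash
python3 -m inch '[[0,0,0.001,0,0,0,1],[0,0,0.001,0,0,0,1],[0,0,0,0,0,0,1]]'
```

```text
time_s: 8.47
tcp_pos: [0.4429, 0.2197, 0.0378]
orientation: [-0.054, 0.999, 0.0, 0.0]
wrist_force: [-0.8, 0.5, -0.4]
width: 0.006
```

```bash
python3 -m inch '[[0,0,0.001,0,0,0,1],[0,0,0,0,0,0,1],[0,0,0,0,0,0,1]]'
```

```text
time_s: 8.72
tcp_pos: [0.443, 0.2198, 0.0371]
orientation: [-0.054, 0.999, 0.0, 0.0]
wrist_force: [-0.3, 0.8, 3.5]
width: 0.009
```

```bash
python3 -m inch '[[0,0,0.001,0,0,0,1],[0,0,0,0,0,0,1],[0,0,0,0,0,0,1]]'
```

```text
time_s: 8.97
tcp_pos: [0.4431, 0.2199, 0.0369]
orientation: [-0.053, 0.999, 0.0, 0.0]
wrist_force: [-1.2, -0.3, 10.0]
width: 0.003
```

Stiff stop at the expected flat height (37 mm) with 10 N. Let go and look.

```bash
python3 -m inch '[[0,0,-0.002,0,0,0,1],[0,0,-0.002,0,0,0,1],[0,0,-0.004,0,0,0,1],[0,0,-0.01,0,0,0,1],[0,0,-0.02,0,0,0,1]]'
python3 -m inch '[[0,0,-0.03,0,0,0,1],[0,0,-0.03,0,0,0,1],[-0.03,0,-0.02,0,0,0,1],[0,0,0,0,0,0,1]]'
python3 -m inch '[[0.02,0.035,0,0,0,0,1],[0.02,0.035,0,0,0,0,1],[0.02,0.035,0,0,0,0,1],[0.02,0.035,0,0,0,0,1],[0,0,0,0,0,0,1]]'
python3 -c "
from h import *
for n in('scene','top'):
    cv2.imwrite(f'pics/{n}3.png',ctrl.capture(n)[:,:,::-1])
a=cv2.imread('pics/scene3.png')[110:300,195:425]; cv2.imwrite('pics/s3z.png',cv2.resize(a,None,fx=3.1,fy=3.1,interpolation=cv2.INTER_CUBIC))
a=cv2.imread('pics/top3.png')[170:315,195:390]; cv2.imwrite('pics/t3z.png',cv2.resize(a,None,fx=4,fy=4))"
```

```text
time_s: 9.38
tcp_pos: [0.4415, 0.219, 0.073]
orientation: [-0.054, 0.999, -0.001, -0.002]
wrist_force: [0.1, -1.2, -0.2]
width: 0.001
time_s: 9.72
tcp_pos: [0.4797, 0.225, 0.1598]
orientation: [-0.053, 0.999, 0.002, 0.007]
wrist_force: [0.6, 0.5, 0.8]
width: 0.004
time_s: 10.13
tcp_pos: [0.3746, 0.3581, 0.1543]
orientation: [-0.056, 0.998, 0.001, -0.001]
wrist_force: [0.0, -0.3, -0.3]
width: 0.011
```

View pics/s3z.png

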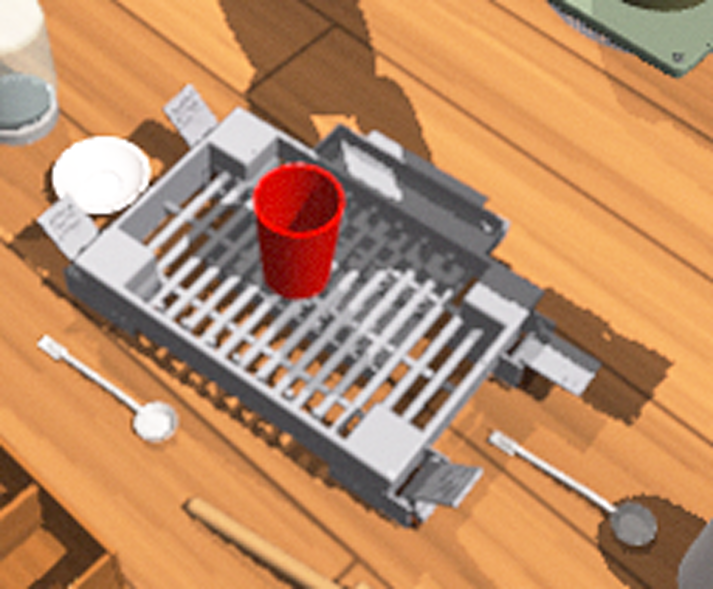

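View pics/t3z.png

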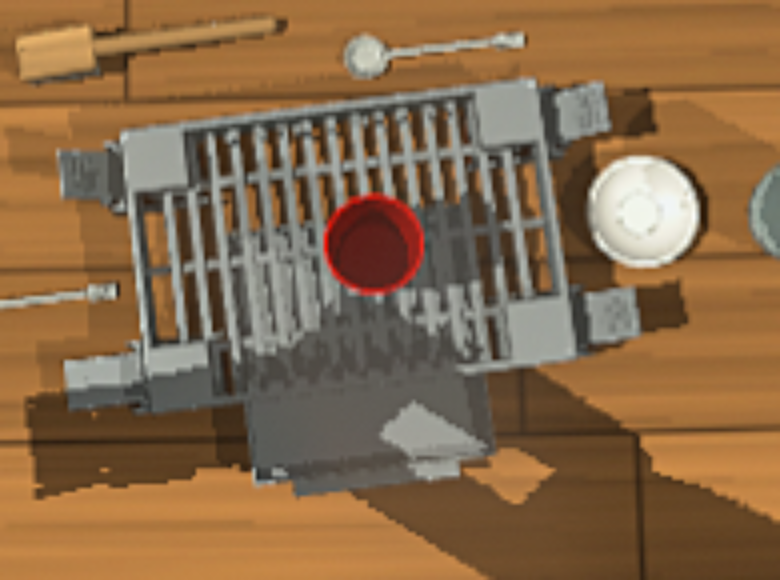

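The near left tab now lies flat (scene (555,362), top (100,382)); the other three are still raised and the drainer hasn't shifted. One check press on that corner.

```bash
python3 -m inch '[[-0.02,-0.038,0,0,0,0,1],[-0.02,-0.038,0,0,0,0,1],[-0.02,-0.038,0,0,0,0,1],[0,0,0,0,0,0,1],[0,0,0,0,0,0,1]]'
python3 -c "
from h import *
plan(.449,.158,.074,6.2)"
```

```text
time_s: 10.65
tcp_pos: [0.4494, 0.2469, 0.154]
orientation: [-0.05, 0.999, -0.0, -0.0]
wrist_force: [-0.5, -0.4, 0.9]
width: 0.006
at [0.4494 0.2469 0.154 ] yaw 5.79 tool z [-1.e-04 -2.e-04 -1.e+00]
shift mm [  9.4 -88.4  80. ]
turn tool z deg -0.4137297503565067
shift mm after turn [ 10.  -88.3  80. ]
```

```bash
python3 -m inch '[[0.003,-0.03,0,0,0,0,1],[0.003,-0.03,0,0,0,0,1],[0.003,-0.028,0.025,0,0,0,1],[0,0,0.03,0,0,0,1],[0,0,0.02,0,0,0,1]]'
python3 -m inch '[[0,0,0.003,0,0,0,1],[0,0,0,0,0,0,1],[0,0,0.002,0,0,0,1],[0,0,0.0015,0,0,0,1],[0,0,0,0,0,0,1]]'
```

```text
time_s: 11.07
tcp_pos: [0.4472, 0.16, 0.0776]
orientation: [-0.052, 0.999, -0.0, -0.001]
wrist_force: [0.1, 0.2, -0.5]
width: 0.005
time_s: 11.48
tcp_pos: [0.4491, 0.1619, 0.0734]
orientation: [-0.054, 0.999, 0.0, 0.001]
wrist_force: [-0.7, 0.5, 0.4]
width: 0.004
```

```bash
python3 -m inch '[[0,0,0.0015,0,0,0,1],[0,0,0,0,0,0,1],[0,0,0,0,0,0,1]]'
```

```text
time_s: 11.73
tcp_pos: [0.4486, 0.1615, 0.0712]
orientation: [-0.054, 0.999, 0.0, 0.0]
wrist_force: [0.2, -0.3, -0.6]
width: 0.006
```

```bash
python3 -m inch '[[0,0,0.001,0,0,0,1],[0,0,0,0,0,0,1]]'
```

```text
time_s: 11.9
tcp_pos: [0.4484, 0.1613, 0.0699]
orientation: [-0.054, 0.999, 0.0, -0.0]
wrist_force: [-0.8, 0.2, 0.2]
width: 0.007
```

```bash
python3 -m inch '[[0,0,0.001,0,0,0,1],[0,0,0,0,0,0,1]]'
```

```text
time_s: 12.07
tcp_pos: [0.4485, 0.1614, 0.0692]
orientation: [-0.054, 0.999, 0.0, 0.0]
wrist_force: [-0.7, -0.8, 2.8]
width: 0.002
```

```bash
python3 -m inch '[[0,0,0.0007,0,0,0,1],[0,0,0,0,0,0,1]]'
```

```text
time_s: 12.23
tcp_pos: [0.4485, 0.1614, 0.0692]
orientation: [-0.054, 0.999, 0.0, 0.0]
wrist_force: [-1.9, -0.6, 8.9]
width: 0.007
```

The corner is now firm: it holds 8.9 N at 69.2 mm. I back off, take a last look and hand in.

```bash
python3 -m inch '[[0,0,-0.001,0,0,0,1],[0,0,-0.002,0,0,0,1],[0,0,-0.004,0,0,0,1],[0,0,-0.02,0,0,0,1],[0,0,-0.03,0,0,0,1]]'
python3 -m inch '[[0,0,-0.03,0,0,0,1],[0,0,-0.02,0,0,0,1],[0.025,0.03,0,0,0,0,1],[0.025,0.03,0,0,0,0,1],[0.025,0.03,0,0,0,0,1]]'
python3 -m inch '[[0.02,0.03,0,0,0,0,1],[0.02,0.03,0,0,0,0,1],[0,0,0,0,0,0,1],[0,0,0,0,0,0,1],[0,0,0,0,0,0,1]]'
python3 -c "
from h import *
for n in('scene','top'):
    cv2.imwrite(f'pics/{n}4.png',ctrl.capture(n)[:,:,::-1])
a=cv2.imread('pics/scene4.png')[110:300,195:425]; a=cv2.resize(a,None,fx=1.7,fy=2,interpolation=cv2.INTER_CUBIC)
b=cv2.imread('pics/top4.png')[170:315,195:390]; b=cv2.resize(b,(390,380)); cv2.imwrite('pics/f4.png',np.hstack([a,b]))
st()
t0=cv2.imread('pics/top0.png').astype(int);t4=cv2.imread('pics/top4.png').astype(int)"
```

```text
time_s: 12.65
tcp_pos: [0.4464, 0.1606, 0.1237]
orientation: [-0.054, 0.999, -0.001, -0.003]
wrist_force: [0.8, 0.2, 0.9]
width: 0.001
time_s: 13.07
tcp_pos: [0.3636, 0.2433, 0.1758]
orientation: [-0.052, 0.999, 0.0, 0.001]
wrist_force: [-0.3, 1.0, -0.6]
width: 0.004
time_s: 13.48
tcp_pos: [0.3182, 0.2979, 0.1753]
orientation: [-0.054, 0.999, -0.0, 0.0]
wrist_force: [-0.2, 0.9, -0.7]
width: 0.006
13.5833 [0.3188 0.2974 0.1752] [-5.280e-02  9.986e-01 -2.000e-04  1.000e-04] [-0.3  -0.46 -1.73] 0.0003541100638205576
```

View pics/f4.png

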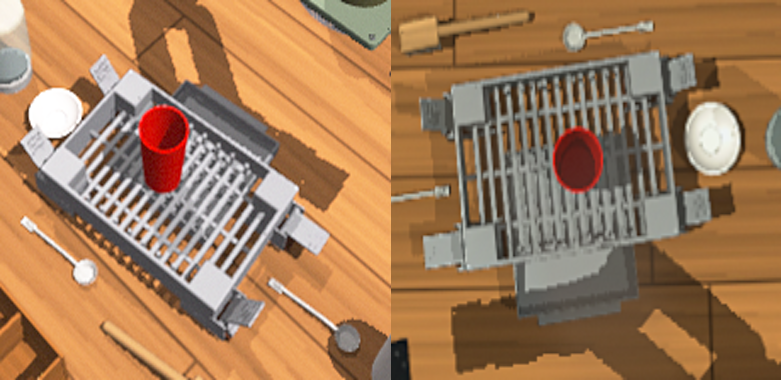

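The last pictures show the near left tab flat (left half (308,235), right half (443,248)), the other three raised, and nothing else moved.

```bash
python3 -c "
from bench import ctrl
print(ctrl.job_done())"
```

```text
the job is handed in; nothing more can be done
None
```

The near left corner was the one that rocked, and its levelling tab is now pressed flat. The job was handed in at about 13.6 s, with the arm clear of everything.

- **Finding the corner:** I pressed near left first. It gave about 3.7 mm at 3–4 N and then stopped hard at 13 N. Since that was the corner that gave, I did not press the other three.
- **Pressing the tab:** The tab met its stop at a fingertip height of 37 mm, the height expected for flat, with 10 N on it.
- **Last checks:** I pressed the corner again and it held 8.9 N at 69.2 mm without giving. The final pictures show the near left tab flat and the other three raised. By eye, the drainer, drip tray and other things have not moved. No check failed or disagreed.

I did not measure the drainer's level separately. That it stands level rests on the firm corner and the flat tab.

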